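# Set the parts-washer dial one click on and start it

### The arm

A 6-joint arm with a two-finger parallel gripper is mounted at the origin on the work surface. World frame = base frame: x ahead of the robot, y to its left, z up, the work surface at z = 0. Lengths are in m, angles in rad, forces in N, time in s.
With the tool pointing down it reaches from about 0.35 to 0.775 m from the base axis. Payload 7.3 kg.
Tool frame: the origin (TCP) lies midway between the tips of the shut fingers; the grasp point (between the pads) lies 19 mm behind it; z points along the fingers, y is the line along which they close (so a half turn about z gives the same grasp; the last joint's range is limited). The gripper opens to 92 mm and grips with 3 to 60 N. Pads are 19 mm wide; open, the fingers measure 130 mm over their backs; the gripper's body (75 mm by 190 mm) begins 47 mm behind the grasp point.
Start: joints at [1, 0.342, 1.524, -0, 1.275, -0.146], TCP at [0.216, 0.478, 0.227] pointing down, gripper open.
Joint ranges: [-2.53, 2.53], [-0.77, 2.02], [0.04, 2.7], [-1, 4.14], [0.28, 2.66], [-3.11, 3.11]. Speed limits (rad/s): [2.57, 2.57, 3.14, 3.14, 3.14, 3.14].

### API

Orientations are given as [roll, pitch, yaw] about the fixed x, y, z axes, in that order (R = Rz(yaw) Ry(pitch) Rx(roll)).
In Python, from cell import monitor, vision, workorder gives the robot as it stands.
- The arm moves only by the tool move_arm, never from a script. Its argument "rows" is a list of rows, each a list of 5 numbers: the shift along the world's x, y, z in mm, then the turn about the world's z in rad, then the closure, from -1 (fully open) to 1 (shut). A call has 1 to 12 rows; each row shifts and turns the commanded pose from where the row before left it; what a row does not reach is not made up. A row lasts 1/10 s, in which the tool goes at most 50 mm and 8.59 degrees, less where a joint would pass 70% of its speed; a pose out of reach is approached as far as the arm can. A call is refused whole if a number of a shift passes 50 or a number of a turn 0.15, either way. A call with a gripper value outside its range is refused whole. The fingers move at their own pace and stop on an object; "newtons" is the grip in N (left out, the last holds). Time passes only in rows, so rows that do not move let the fingers close. It gives the time, the measured TCP pose, the force, the opening and the grip force at its end, in the units of the state.
- monitor.observe(): the state, without advancing time (a new reading comes with each control period).
- vision.read_camera(name): name is "scene" or "side" or "wrist"; returns the picture (400x640x3 uint8, red, green, blue); there is no depth.
- vision.get_calibration(name): a dict with "K" (3x3 intrinsics, pixels), "T" (4x4, takes a point from camera to world coordinates); the wrist camera has in their place "mount" (4x4, takes a point from camera to tool coordinates, whose origin is the TCP and whose axes are the flange's). Camera axes: x right, y up, looking along -z (the intrinsics and any distortion apply to the point x, -y, -z); pixel columns grow to the right and rows downward; lengths in m; the calibration is good to about 2 mm. A picture is of the moment at which its call begins: read the wrist's pose just before it. get_calibration takes no time and is no camera call.
- workorder.hand_in(): hands the job in; it is judged then, once.
The state is a dict: "time": time; "qpos": joint angles; "qvel": joint speeds; "joint_efforts": joint torques, N m; "tool_pos": TCP position; "tool_rot": TCP orientation; "contact_force": force on the tool from outside, world axes, zero at the start; "torque": the same for the moment, N m; "opening": finger opening in m; "grip_force": force on a finger pad.
Only numpy, scipy, OpenCV 4.12 (cv2) and the standard library are available. Lean on these libraries where they do the work, as an engineer would, in place of code of your own. Each camera call takes 0.05 s, during which the arm holds its last target. There are 200 camera calls.

### The job

On the control unit with the blue top, turn the knurled dial clockwise by one click, so that its white pointer moves from the black dot it points at to the green dot and not beyond, by fingertip friction: press lightly on it and stroke it round, let go, then press its white start button fully down with a fingertip and let it come back up. Nothing is to be grasped, lifted or carried: leave the yellow unit's controls and all the loose parts where they are.

Things in the scene. Friction and masses are not known exactly. Their poses are not given: they have to be found in the camera images.
- blue_unit: control unit with a BLUE top plate, a fixed grey box 170 (its x) x 230 (its y) x 65 mm tall; origin at the centre of its underside. Its -x side is the front and roughly faces the robot. On its top: dial (centre x 0, y +45 mm), white start button (x -45, y -75 mm), loose cap (about x +52, y -80 mm). It stands to the left or right of the yellow unit
- blue_dial_top (a point): centre of the top face of the blue unit's dial, a black disc 92 mm in diameter, 22 mm thick, vertical axis, knurled round its rim and the outer 15 mm of its flat top; a white pointer line runs to its rim. Top 95 mm above the table. A fingertip pressed 3 to 4 mm down on the outer part of the top and moved in an arc about the axis carries the dial round by friction
- blue_spindle (a joint): how far the blue dial is pushed down, m: 0 = up, 0.006 = bottomed. A spring holds it up: about 3 N to start, then 1.5 N more per mm. The dial turns at any height
- blue_dial (a joint): angle of the blue dial, rad: 0 = pointer along the unit's -x, at a black dot; grows clockwise seen from above, to 4.05. Click positions every 0.785 rad (45 deg); the one green dot, larger, on the silver ring marks 0.785. Let go within 0.39 rad of a click position, the dial centres itself there; resistance up to about 0.12 N m half-way between, plus slight drag
- blue_start_top (a point): centre of the top of the blue unit's start button, a white round push button 28 mm in diameter in a black housing; its pressing direction is straight down
- blue_start (a joint): travel of the blue unit's start button, m: 0 = up, 0.006 = fully down; a spring pushes it back, fully down takes about 5 N
- yellow_unit: the same kind of control unit with a YELLOW top plate and the same layout, not to be operated; origin and axes as for the blue unit
- yellow_dial (a joint): angle of the yellow dial, rad: 0 = pointer along the unit's -x, at a black dot; grows clockwise seen from above, to 4.05. Click positions every 0.785 rad (45 deg); the one green dot, larger, on the silver ring marks 0.785. Let go within 0.39 rad of a click position, the dial centres itself there; resistance up to about 0.12 N m half-way between, plus slight drag
- yellow_start (a joint): travel of the yellow unit's start button, m, as for the blue one
- blue_cap_mid (a point): loose dark plum plastic cap, stepped cylinder 30 mm in diameter and 32 mm tall, standing upright on top of the blue unit, at the far corner behind the button; the point is at its centre, 16 mm above its foot
- yellow_cap_mid (a point): loose dark plum plastic cap, stepped cylinder 30 mm in diameter and 32 mm tall, standing upright on top of the yellow unit, likewise; the point is at its centre, 16 mm above its foot
- plate_mid (a point): loose dark plum plate 50 x 90 x 8 mm with two holes, lying on the table to the robot's left; the point is at its centre
- bottle_mid (a point): loose white bottle, 60 mm in diameter, 130 mm tall, on the table to the robot's left; the point is at its centre, half-way up
- brush_grip (a point): loose hand brush lying on the table to the robot's right; the point is on its handle
- loose_cap0_mid (a point): loose dark plum plastic cap, stepped cylinder 30 mm in diameter and 32 mm tall, standing upright on the table between the two units; the point is at its centre, 16 mm above its foot
- loose_cap1_mid (a point): loose dark plum plastic cap, stepped cylinder 30 mm in diameter and 32 mm tall, standing upright on the table between the two units; the point is at its centre, 16 mm above its foot

How it is judged:
On the way, in this order (a step that is already met when the one before it is completed fails the run):
1. the blue unit's dial rests in the green-dot detent, let go (value of joint blue_dial between 0.635 and 0.935 rad and contact force between the fingers and blue_unit below 0.1 N and value of joint blue_start below 0.002 m), for 0.2 s.
2. the blue unit's start button is pressed down (value of joint blue_dial between 0.635 and 0.935 rad and value of joint blue_start above 0.0045 m), for 0.05 s.
At the end, for the whole second after the job is handed in: The blue unit's dial rests at the green dot (within 0.15 rad of 0.785), both start buttons are up (within 1.5 mm), the yellow dial is still at its first position (within 0.15 rad) and every loose part is within 20 mm of where it started (value of joint blue_dial between 0.635 and 0.935 rad and value of joint each of blue_start, yellow_start below 0.0015 m and velocity of joint blue_dial between -0.1 and 0.1 rad/s and value of joint yellow_dial between -0.15 and 0.15 rad and distance of each of blue_cap_mid, yellow_cap_mid, loose_cap0_mid, loose_cap1_mid, plate_mid, bottle_mid, brush_grip from where it was at the start of the episode below 0.02 m); the robot touches nothing.
It fails at once if the blue unit's dial is turned past the green dot's detent, towards the click after it (value of joint blue_dial above 1.15 rad).
It fails at once if the blue unit's start button is pressed while the dial is not at the green dot (value of joint blue_start above 0.0035 m and not (value of joint blue_dial between 0.635 and 0.935 rad)).
It fails at once if the yellow unit's dial is turned or its start button pressed (value of joint yellow_dial above 0.35 rad or value of joint yellow_start above 0.0035 m).
It fails at once if a loose part is lifted, carried, knocked over or shifted by more than 20 mm (distance of any of blue_cap_mid, yellow_cap_mid, loose_cap0_mid, loose_cap1_mid, plate_mid, bottle_mid, brush_grip from where it was at the start of the episode above 0.02 m or angle between any of blue_cap_mid, yellow_cap_mid, loose_cap0_mid, loose_cap1_mid, plate_mid, bottle_mid's own z axis and vertical above 0.6 rad).
It also fails if it takes over 45 s, if anything falls off the work surface, if the arm or the gripper's body presses on something with over 40 N, if the wrist force passes 120 N, or if a joint passes its speed limit or range.

## Working session

There is one attempt and no reset: what is moved stays moved. The work goes in short steps, Python scripts to look and compute and a tool call to move; the robot and the scene stay as the last step left them, time stands still between calls to the robot, and variables do not carry over. Pictures are saved under pics/ and viewed, at most 10 in all, crops included, and the job is handed in when it is done.

Besides the shell and the picture viewer there is one more tool, called after "Request:" as name(argument=value, ...) on one line, values as JSON. move_arm: Moves the arm, as the interface text tells. Its arguments: {"type":"object","properties":{"rows":{"type":"array","items":{"type":"array","items":{"type":"number"}}},"newtons":{"type":"number"}},"required":["rows"]}

```bash
mkdir -p pics; python3 - <<'E'
from cell import monitor, vision
import cv2,numpy as np
for n in ("scene","side"):
    cv2.imwrite(f"pics/{n}0.png",vision.read_camera(n)[:,:,::-1])
    c=vision.get_calibration(n);print(n,{k:np.round(v,4).tolist() if not isinstance(v,str) else v for k,v in c.items()})
s=monitor.observe();print(s)
E
```

```text
scene {'K': [[387.3273, 0.0, 321.2839], [0.0, 387.3273, 193.9457], [0.0, 0.0, 1.0]], 'T': [[-0.252, -0.8323, 0.4938, 1.1308], [0.9677, -0.2189, 0.125, 0.1462], [0.0041, 0.5093, 0.8606, 1.1191], [0.0, 0.0, 0.0, 1.0]]}
side {'K': [[374.882, 0.0, 318.501], [0.0, 374.882, 198.5692], [0.0, 0.0, 1.0]], 'T': [[0.8984, 0.3066, -0.3145, 0.2424], [-0.4391, 0.6088, -0.6607, -0.6363], [-0.0111, 0.7317, 0.6815, 0.7288], [0.0, 0.0, 0.0, 1.0]]}
{'time': 0.1, 'qpos': array([ 9.99987014e-01,  3.42673720e-01,  1.52493372e+00,  5.71086053e-06,
        1.27540273e+00, -1.45967432e-01]), 'qvel': array([-0.00069041, -0.00257829, -0.00302484, -0.00051894,  0.00091625,
        0.00122475]), 'joint_efforts': array([ 1.73630360e-03, -4.32003880e+01, -2.44695443e+01,  7.20090070e-02,
        5.26188430e-02, -9.12762721e-05]), 'tool_pos': array([0.21615341, 0.47803205, 0.22609947]), 'tool_rot': array([-3.14019101e+00, -2.11579362e-04,  2.71674896e+00]), 'contact_force': array([-0.57994456,  0.91006024, -0.52638206]), 'torque': array([0.01056574, 0.01930979, 0.0038811 ]), 'grip_force': 0.0, 'opening': 0.09186361181886435}
```

View pics/scene0.png

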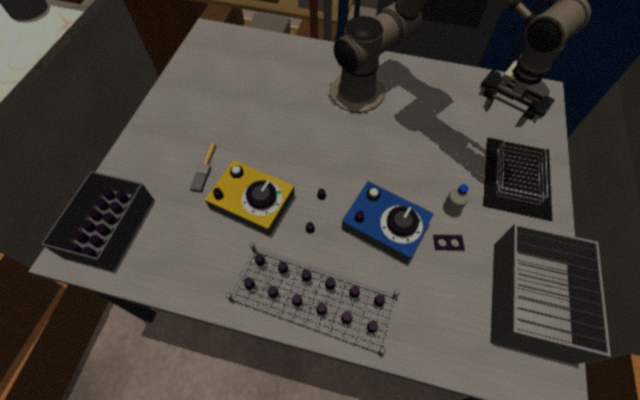

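View pics/side0.png

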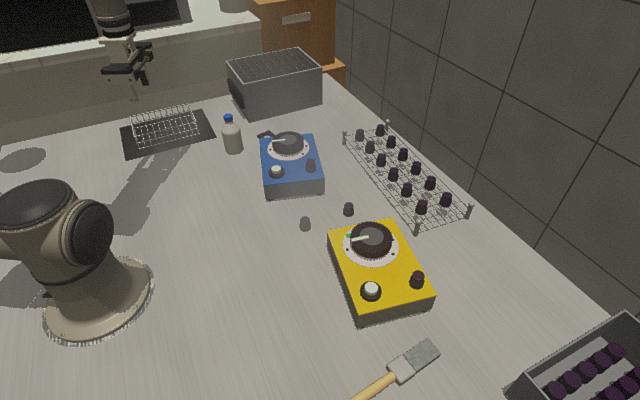

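The scene view shows the blue unit at about (388,220), with its dial at (403,221) and button at (374,193). In the side view its dial is at (289,143) and button at (276,171). I'll enlarge both.

```bash
python3 - <<'E'
import cv2,numpy as np
a=cv2.imread("pics/scene0.png")[170:270,335:440];b=cv2.imread("pics/side0.png")[115:205,245:335]
a=cv2.resize(a,None,fx=4,fy=4,interpolation=2);b=cv2.resize(b,None,fx=4,fy=4,interpolation=2)
o=np.zeros((400,800,3),np.uint8);o[:,:420]=a;o[:360,425:785]=b
cv2.imwrite("pics/crop1.png",cv2.convertScaleAbs(o,alpha=1.4))
E
```

```text
(no output)
```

View pics/crop1.png

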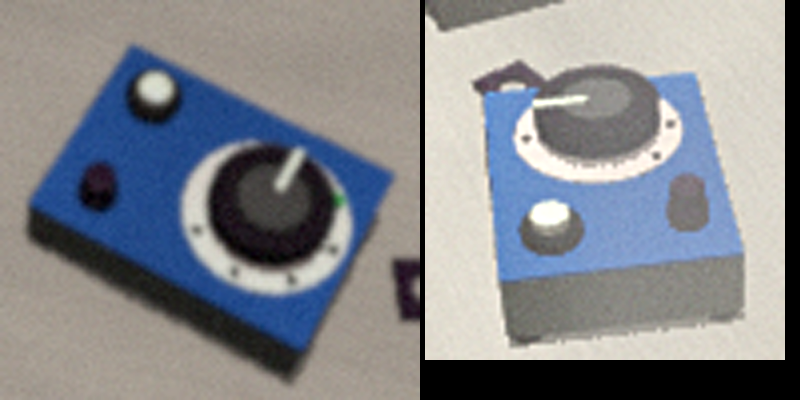

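```bash
cat > fit.py <<'E'
import numpy as np
from scipy.optimize import least_squares
from cell import vision
C={n:vision.get_calibration(n) for n in("scene","side")}
def proj(n,P):
    p=np.linalg.inv(C[n]["T"])@np.r_[P,1]; q=C[n]["K"]@np.array([p[0],-p[1],-p[2]]);return q[:2]/q[2]
def ray(n,uv,z):
    d=np.linalg.inv(C[n]["K"])@np.r_[uv,1];d=C[n]["T"][:3,:3]@(d*[1,-1,-1]);o=C[n]["T"][:3,3];return o+d*(z-o[2])/d[2]
px=lambda n,x,y:np.array([335+x/4-.375,170+y/4-.375]) if n=="scene" else np.array([245+(x-425)/4-.375,115+y/4-.375])
O=[("scene",(-85,-115,65),132,46),("scene",(85,-115,65),30,207),("scene",(-85,115,65),394,176),("scene",(85,115,65),303,350),("scene",(0,45,95),276,202),
("side",(-85,-115,65),500,282),("side",(85,-115,65),743,252),("side",(85,115,65),695,73),("side",(-85,115,65),485,93),("side",(0,45,95),605,97)]
E
python3 - <<'E'
from fit import *
def W(p,P):
    c,s=np.cos(p[2]),np.sin(p[2]);P=np.array(P)/1e3;return np.array([p[0]+c*P[0]-s*P[1],p[1]+s*P[0]+c*P[1],P[2]])
for sel in(("scene",),("side",),("scene","side")):
    f=lambda p:np.concatenate([proj(n,W(p,P))-px(n,x,y) for n,P,x,y in O if n in sel])
    r=least_squares(f,[.6,.15,0]);print(sel,r.x.round(4),f(r.x).round(1))
p=r.x;print("dial",W(p,(0,45,95)),"btn",W(p,(-45,-75,80)),"cap",W(p,(52,-80,81)),"r",np.hypot(*W(p,(0,45,95))[:2]))
for z in(.075,.08,.085,.09):print(z,[(ray(n,px(n,x,y),z)-W(p,(-45,-75,0)))[:2].round(4) for n,x,y in(("scene",155,87),("side",549,213))])
a=W(p,(0,45,95));u=ray("scene",px("scene",299,152),.095);d=u-a;print("ptr",np.arctan2(d[1],d[0])-p[2],np.hypot(d[0],d[1]),(ray("side",px("side",605,97),.095)-a),(ray("scene",px("scene",276,202),.095)-a))
E
```

```text
('scene',) [ 0.5543  0.211  -0.2868] [-0.2 -0.4 -0.6 -0.2  0.7 -0.2  0.6  1.  -0.4 -0.5]
('side',) [ 0.5541  0.2093 -0.2988] [-0.2 -0.5  0.9  0.3  0.8 -0.3  0.1 -0.2 -1.6  0.6]
('scene', 'side') [ 0.5543  0.2105 -0.2926] [-0.1 -0.5 -0.8 -0.5  0.6  0.   0.1  1.1 -0.6 -0.4  0.  -0.7  1.  -0.2
  0.5 -0.6 -0.2 -0.3 -1.8  0.3]
dial [0.56730435 0.25361979 0.095     ] btn [0.48960197 0.15170149 0.08      ] cap [0.58103637 0.11893337 0.081     ] r 0.6214154969405767
0.075 [array([-0.0087, -0.0009]), array([0.0024, 0.0138])]
0.08 [array([-0.0056, -0.001 ]), array([0.0005, 0.0077])]
0.085 [array([-0.0025, -0.001 ]), array([-0.0014,  0.0015])]
0.09 [array([ 0.0006, -0.001 ]), array([-0.0033, -0.0046])]
ptr 3.162489401740802 0.047011099472967 [ 5.50770964e-03 -7.61480733e-04 -2.77555756e-17] [ 9.95608380e-04  2.04020453e-03 -2.77555756e-17]
```

Request:
move_arm(rows=[[44,-28,0,0,-0.43],[44,-28,0,0,-0.43],[44,-28,0,0,-0.43],[44,-28,0,0,-0.43],[44,-28,0,0,-0.43],[44,-28,0,0,-0.43],[44,-28,0,0,-0.43],[44,-28,0,0,-0.43],[0,0,-40,0,-0.43],[0,0,-40,0,-0.43],[0,0,0,0,-0.43],[0,0,0,0,-0.43]])

```text
time: 1.3
tool_pos: [0.5536, 0.2637, 0.1469]
tool_rot: [-3.141, -0.001, 2.717]
contact_force: [-0.1, -0.7, 1.0]
opening: 0.0655
grip_force: 0.0
```

```bash
python3 - <<'E'
from cell import monitor, vision
import cv2,numpy as np
s=monitor.observe();print({k:np.round(s[k],4) for k in("time","tool_pos","tool_rot","contact_force","opening","qpos")})
w=vision.read_camera("wrist");b=vision.read_camera("side")[90:210,235:355];a=vision.read_camera("scene")[150:270,335:455]
o=np.zeros((600,640,3),np.uint8);o[:400]=w;o[400:,:200]=cv2.resize(a,(200,200));o[400:,220:420]=cv2.resize(b,(200,200))
cv2.imwrite("pics/w1.png",cv2.convertScaleAbs(o[:,:,::-1],alpha=1.3))
c=vision.get_calibration("wrist");print(c)
E
```

```text
{'time': np.float64(1.3), 'tool_pos': array([0.5536, 0.2637, 0.1469]), 'tool_rot': array([-3.1407e+00, -1.0000e-03,  2.7169e+00]), 'contact_force': array([-0.0723, -0.7456,  1.0447]), 'opening': np.float64(0.0655), 'qpos': array([ 3.1950e-01,  5.7090e-01,  1.3796e+00,  1.0000e-04,  1.1925e+00,
       -8.2670e-01])}
{'K': array([[318.37017733,   0.        , 323.15000529],
       [  0.        , 318.37017733, 193.11085296],
       [  0.        ,   0.        ,   1.        ]]), 'mount': array([[ 1.85994679e-04,  9.68468320e-01,  2.49136667e-01,
         6.64818277e-02],
       [ 9.99999982e-01, -1.90483007e-04, -6.09271028e-06,
         2.82462566e-04],
       [ 4.15557047e-05,  2.49136664e-01, -9.68468338e-01,
        -1.58733701e-01],
       [ 0.00000000e+00,  0.00000000e+00,  0.00000000e+00,
         1.00000000e+00]])}
```

View pics/w1.png

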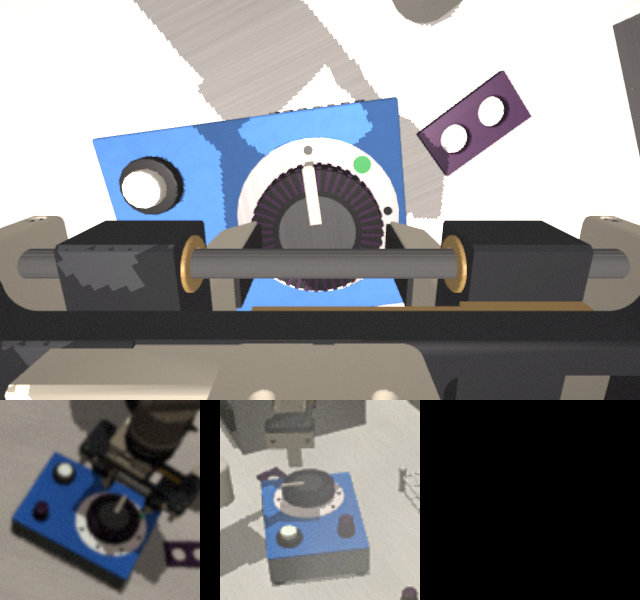

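The wrist view shows the dial centre near (318,229), its pointer at the black dot (308,150), the green dot at (362,164) and the button at (146,190). I'll convert these to world coordinates.

```bash
cat > wr.py <<'E'
from cell import monitor, vision
import numpy as np
from scipy.spatial.transform import Rotation as R
c=vision.get_calibration("wrist")
def wray(s,uv,z):
    T=np.eye(4);T[:3,:3]=R.from_euler("xyz",s["tool_rot"]).as_matrix();T[:3,3]=s["tool_pos"];T=T@c["mount"]
    d=np.linalg.inv(c["K"])@np.r_[uv,1];d=T[:3,:3]@(d*[1,-1,-1]);o=T[:3,3];return (o+d*(z-o[2])/d[2])
E
python3 - <<'E'
from wr import *
s=monitor.observe()
for n,uv,z in(("dial",(318,229),.095),("hub",(317,229),.095),("green",(362,164),.074),("dot",(308,150),.074),("btn",(144,190),.086),("cornerBL",(397,98),.065),("cornerTL",(94,140),.065)):print(n,wray(s,uv,z).round(4))
E
```

```text
dial [0.5671 0.2554 0.095 ]
hub [0.5668 0.2547 0.095 ]
green [0.5411 0.3028 0.074 ]
dot [0.5152 0.2707 0.074 ]
btn [0.4917 0.1525 0.086 ]
cornerBL [0.5084 0.3453 0.065 ]
cornerTL [0.4428 0.126  0.065 ]
```

Request:
move_arm(rows=[[7,-5,-15,0,-0.43],[6,-4,-15,0,-0.43],[0,0,-8,0,-0.43],[0,0,0,0,-0.43],[0,0,0,0,-0.43]])

```text
time: 1.95
tool_pos: [0.5667, 0.2545, 0.1083]
tool_rot: [-3.141, -0.001, 2.717]
contact_force: [-0.3, 0.0, -0.1]
opening: 0.0656
grip_force: 0.0
```

Request:
move_arm(rows=[[0.5,0,-5,0,-0.43],[0,0,-5,0,-0.43],[0,0,-3,0,-0.43],[0,0,0,0,-0.43],[0,0,0,0,-0.43]])

```text
time: 2.45
tool_pos: [0.5673, 0.2547, 0.0958]
tool_rot: [3.141, 0.0, 2.717]
contact_force: [0.0, 0.2, -0.1]
opening: 0.0658
grip_force: 0.0
```

Request:
move_arm(rows=[[0,0,-2,0,-0.43],[0,0,-2,0,-0.43],[0,0,0,0,-0.43],[0,0,0,0,-0.43]])

```text
time: 2.85
tool_pos: [0.5676, 0.2547, 0.0927]
tool_rot: [3.141, 0.001, 2.717]
contact_force: [-1.2, -0.3, 7.0]
opening: 0.0658
grip_force: 3.4
```

Contact is confirmed: 7 N at about 2.3 mm depth. Next I'll press slightly deeper and start the stroke.

Request:
move_arm(rows=[[0,0,-1.3,0,-0.43],[0,0,0,0,-0.43],[0,0,0,-0.08,-0.43],[0,0,0,-0.08,-0.43],[0,0,0,-0.08,-0.43],[0,0,0,-0.08,-0.43],[0,0,0,-0.08,-0.43],[0,0,0,-0.08,-0.43],[0,0,0,-0.06,-0.43],[0,0,0,0,-0.43]])

```text
time: 3.85
tool_pos: [0.5681, 0.2542, 0.0918]
tool_rot: [3.14, 0.001, 2.175]
contact_force: [-1.3, -2.8, 8.3]
opening: 0.0656
grip_force: 4.1
```

```bash
python3 - <<'E'
from cell import monitor, vision
import cv2,numpy as np
s=monitor.observe();print({k:np.round(s[k],4) for k in("time","tool_pos","tool_rot","contact_force","torque","qpos")})
w=vision.read_camera("wrist");cv2.imwrite("pics/w2.png",cv2.convertScaleAbs(w[:,:,::-1],alpha=1.3))
E
```

```text
{'time': np.float64(3.85), 'tool_pos': array([0.5681, 0.2542, 0.0918]), 'tool_rot': array([3.1399e+00, 1.4000e-03, 2.1748e+00]), 'contact_force': array([-1.2996, -2.848 ,  8.3132]), 'torque': array([-0.586 ,  0.2737, -0.103 ]), 'qpos': array([ 2.9810e-01,  6.4200e-01,  1.4149e+00, -9.0000e-04,  1.0826e+00,
       -3.0540e-01])}
```

View pics/w2.png

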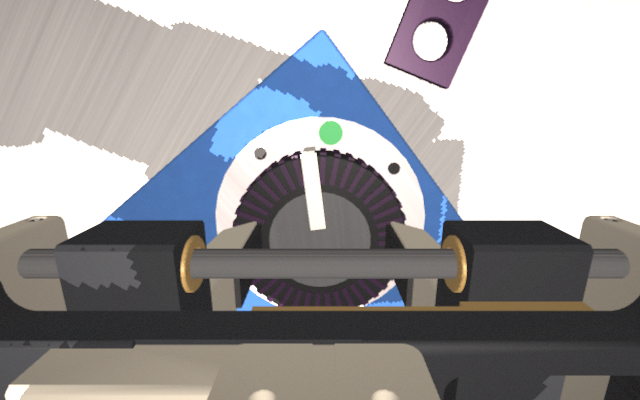

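The pointer (308,150) has turned with the fingers by about 0.54 rad, without slip. It is still slightly short of the green dot at (331,132), so I'll finish the stroke and lift straight off.

Request:
move_arm(rows=[[0,0,0,-0.08,-0.43],[0,0,0,-0.08,-0.43],[0,0,0,-0.07,-0.43],[0,0,0,0,-0.43],[0,0,0,0,-0.43],[0,0,15,0,-0.43],[0,0,25,0,-0.43],[0,0,20,0,-0.43],[0,0,0,0,1],[0,0,0,0,1],[0,0,0,0,1],[0,0,0,0,1]])

```text
time: 5.1
tool_pos: [0.5667, 0.2544, 0.1491]
tool_rot: [-3.139, -0.0, 1.947]
contact_force: [-0.6, 0.0, 0.0]
opening: 0.0381
grip_force: 0.0
```

```bash
python3 - <<'E'
from cell import monitor, vision
import cv2,numpy as np
s=monitor.observe();print({k:np.round(s[k],4) for k in("time","tool_pos","tool_rot","contact_force","torque","opening")})
w=vision.read_camera("wrist");cv2.imwrite("pics/w3.png",cv2.convertScaleAbs(w[:,:,::-1],alpha=1.3))
E
```

```text
{'time': np.float64(5.1), 'tool_pos': array([0.5667, 0.2544, 0.1491]), 'tool_rot': array([-3.1393e+00, -2.0000e-04,  1.9468e+00]), 'contact_force': array([-0.6394,  0.0484,  0.0476]), 'torque': array([-0.0601,  0.0088, -0.0206]), 'opening': np.float64(0.0381)}
```

View pics/w3.png

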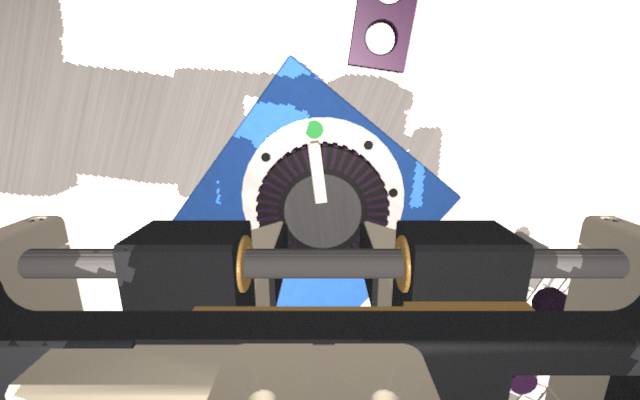

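The dial is released and its pointer (315,143) is at the green dot (315,130). Next I'll shut the fingers and move over the button.

Request:
move_arm(rows=[[-20,-26,0,0,1],[-20,-26,0,0,1],[-20,-26,0,0,1],[-17,-24,0,0,1],[0,0,0,0,1],[0,0,0,0,1],[0,0,0,0,1],[0,0,0,0,1]])

```text
time: 5.95
tool_pos: [0.4908, 0.1533, 0.1502]
tool_rot: [3.141, -0.0, 1.948]
contact_force: [-0.5, -0.6, -0.3]
opening: 0.0006
grip_force: 0.0
```

Request:
move_arm(rows=[[0,-1,-20,0,1],[0,0,-20,0,1],[0,0,-15,0,1],[0,0,0,0,1],[0,0,0,0,1]])

```text
time: 6.45
tool_pos: [0.4906, 0.152, 0.0955]
tool_rot: [-3.141, -0.0, 1.947]
contact_force: [0.8, 0.1, 0.5]
opening: 0.0003
grip_force: 0.0
```

Request:
move_arm(rows=[[0,0,-5,0,1],[0,0,-5,0,1],[0,0,-3,0,1],[0,0,0,0,1],[0,0,0,0,1]])

```text
time: 6.95
tool_pos: [0.491, 0.1518, 0.083]
tool_rot: [3.14, 0.0, 1.947]
contact_force: [1.0, 1.8, 3.7]
opening: 0.0001
grip_force: 1.9
```

Request:
move_arm(rows=[[0,0,-2,0,1],[0,0,-1,0,1],[0,0,0,0,1],[0,0,0,0,1]])

```text
time: 7.35
tool_pos: [0.4911, 0.1518, 0.081]
tool_rot: [3.139, 0.0, 1.947]
contact_force: [-2.2, 0.7, 14.8]
opening: 0.0001
grip_force: 7.6
```

The force jumped to 14.8 N at z = 0.081, against about 5 N for fully down, so the button has bottomed. I'll lift off and check.

Request:
move_arm(rows=[[0,0,10,0,1],[0,0,30,0,1],[0,0,40,0,1],[-20,0,20,0,1],[-40,0,0,0,1],[-40,0,0,0,1],[0,0,0,0,1],[0,0,0,0,1],[0,0,0,0,1],[0,0,0,0,1]])

```text
time: 8.35
tool_pos: [0.3913, 0.1515, 0.1793]
tool_rot: [3.142, 0.0, 1.946]
contact_force: [-0.2, -1.1, -0.4]
opening: 0.0004
grip_force: 0.0
```

```bash
python3 - <<'E'
from cell import monitor, vision
import cv2,numpy as np
s=monitor.observe();print({k:np.round(s[k],4) for k in("time","tool_pos","contact_force")})
a=vision.read_camera("scene")[150:270,335:455];b=vision.read_camera("side")[95:215,235:355]
cv2.imwrite("pics/end.png",cv2.convertScaleAbs(cv2.resize(np.hstack([a,b])[:,:,::-1],(800,400),interpolation=2),alpha=1.4))
E
```

```text
{'time': np.float64(8.35), 'tool_pos': array([0.3913, 0.1515, 0.1793]), 'contact_force': array([-0.1999, -1.0868, -0.443 ])}
```

View pics/end.png

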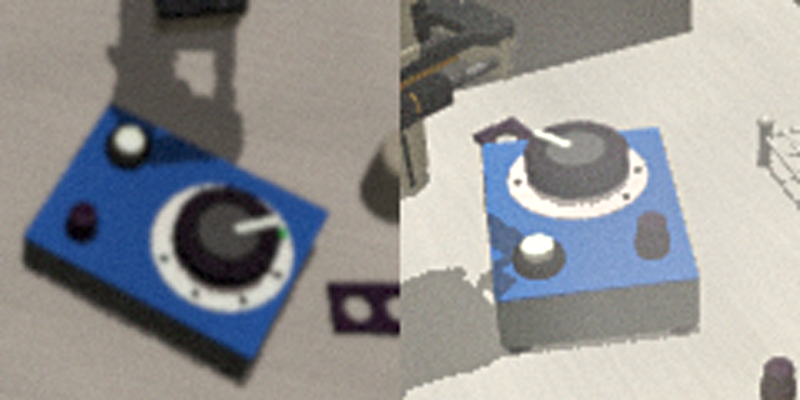

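The pointer (scene crop 275,215) is at the green dot (283,233), the button is up at (128,140) and the cap hasn't moved.

```bash
python3 -c "
from cell import workorder
print(workorder.hand_in())"
```

```text
the job is handed in; nothing more can be done
None
```

The blue dial was turned one click to the green dot and let go, its start button was pressed fully down and came back up, and the job is handed in; the hand-in returned no verdict.

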